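# Hold the printer control bay's cover open at 45 degrees

### The job

On the 3D printer's white control bay, turn the orange latch until its pointed tip faces the green dot, while the cover is still shut. Then lift the black cover, which has a bar handle, to 45 degrees open and finish with the gripper still holding it there, steady, because it falls shut by itself and nothing else may prop it. Leave the spool, glue bottle, screwdriver and pulley around it where they are.

Things in the scene. Friction and masses are not known exactly. Their poses are not given: they have to be found in the camera images.
- bay: White plastic box, 240 mm along its x, 180 mm along its y, 90 mm high, fixed to the table, its yaw varies; origin at the centre of its underside, z up. The cover is hinged along its +y top edge, parallel to its x; on the -y side a ledge 110 mm long and 45 mm deep, top 90 mm above the table, carries the latch towards the +x end. The handle is towards the -x end. Green circuit board inside.
- latch (a joint): Angle of the orange turn latch about its vertical axis, rad, growing clockwise seen from above, range -0.3 to 1.9. At 0 its pointed tongue points along the box's +y, over the front edge of the cover, and blocks it; at 1.35 the tip faces the green dot and the cover is free (it is blocked below about 1.1). It starts between -0.1 and 0.35, turns with light friction (about 0.03 N m) and stays where it is left.
- latch_wing (a point): Grip point of the latch, on its turning axis: middle of an upright flat wing 36 mm long (along the tongue), 10 mm thick and 34 mm tall; the point is 124 mm above the table, the wing reaches from 104 to 138 mm. The tongue beneath the wing lies at 98 to 104 mm and just clears the cover's top (96 mm).
- latch_tip (a point): Pointed end of the latch's tongue, 38 mm from the latch's axis. The direction from latch_wing to this point is where the latch points.
- mark (a point): Centre of the green dot, 18 mm across, on the ledge beside the latch, 54 mm from the latch's axis.
- lid (a joint): Opening angle of the black cover, rad: 0 shut, 0.785 is 45 degrees, stop at 1.35. It has no stay: its weight (0.25 to 0.5 kg) shuts it from any angle when let go.
- lid_handle (a point): Middle of the cover's round steel bar handle: bar 12 mm thick and 90 mm long between its posts, parallel to the hinge line, its axis 34 mm above the cover's top and 130 mm above the table when shut, 155 mm horizontally from the hinge line. It moves with the cover, on an arc about lid_hinge. Can be pinched from above across the bar; the bar can turn between the fingers, so the gripper may stay upright all the way.
- lid_hinge (a point): Point on the hinge line level with the handle's middle along that line, 92 mm above the table; the vertical plane through this point and lid_handle is square to the hinge line. The cover (244 by 182 mm, 6 mm thick) swings about it, its handle edge rising.
- spool_mid (a point): Centre of a black filament spool with orange filament, lying flat, 200 mm across and 64 mm high. Bystander.
- glue_mid (a point): Half-way up a standing glue bottle, 40 mm across and 95 mm high, red cap. Bystander.
- driver_grip (a point): Grip of a blue-handled screwdriver lying on the table. Bystander.
- pulley_mid (a point): Centre of a red pulley 50 mm across and 24 mm high lying flat. Bystander.

How it is judged:
By the outcome, as a careful person would: the job done as asked, in the order asked, and still so for the second after the job is handed in, while the arm keeps its last pose, push and grip.
It also fails if it takes over 54 s, if anything falls off the work surface, if the arm or the gripper's body presses on something with over 40 N, if the wrist force passes 120 N, or if a joint passes its speed limit or range.

### The arm

A 7-joint arm with a two-finger parallel gripper is mounted at the origin on the work surface. World frame = base frame: x ahead of the robot, y to its left, z up, the work surface at z = 0. Lengths are in mm, angles in rad, forces in N, time in s.
With the tool pointing down it reaches from about 425 to 1025 mm from the base axis. Payload 9.4 kg.
Tool frame: the origin (TCP) lies midway between the tips of the shut fingers; the grasp point (between the pads) lies 19 mm behind it (env.grasp_offset is the z of the grasp point in the tool frame, in mm); z points along the fingers, y is the line along which they close (so a half turn about z gives the same grasp; the last joint's range is limited). The gripper opens to 85 mm and grips with 20 to 120 N. Pads are 22 mm wide; open, the fingers measure 114 mm over their backs; the gripper's body (76 mm by 85 mm) begins 54 mm behind the grasp point. The pads swing forward as they close: fully open they stand 13 mm farther back than shut.
Start: joints at [1.122, 0.599, -0.003, 1.599, 0.002, 0.943, -0.08], TCP at [263.378, -675.467, 231.275] pointing down, gripper open.
Joint ranges: [-2.57, 2.57], [-0.35, 1.97], [-1.29, 1.29], [0.11, 2.56], [-1.05, 4.19], [0.11, 1.86], [-2.63, 2.63]. Speed limits (rad/s): [2.22, 2.22, 3.01, 3.01, 3.14, 3.14, 3.14].

### API

Orientations are given as a unit quaternion [w, x, y, z].
In Python, from plant import env gives the robot as it stands. Calls block until the motion is done:
- env.goto(position, orientation): joint-space move of the TCP to a pose.
- env.movel(position, rotation=None, vel=150): straight line of the TCP; rotation=None keeps the orientation; vel is the mean speed in mm/s.
- env.move_j(angles): joint-space move.
- env.gripper_to(opening, effort=None): finger opening in mm; effort is the grip in N (None keeps the last); returns when the fingers have stopped.
- env.sleep(seconds).
- env.solve_ik(position, orientation): joint angles nearest the present ones, or None.
- env.get_image(name): name is "scene" or "top" or "wrist"; returns (picture, depth): 480x640x3 uint8, blue, green, red; 480x640 float32, mm along the optical axis (not along the pixel's ray), 0 where there is no reading.
- env.camera_params(name): a dict with "intrinsics" (3x3 intrinsics, pixels), "R" (3x3) and "t" (3): a world point X has camera coordinates R X + t. Camera axes: x right, y down, z forward; pixel columns grow to the right and rows downward; lengths in mm; the calibration is good to about 2 mm. A picture is of the moment at which its call begins: read the wrist's pose just before it. camera_params takes no time and is no camera call; for the wrist camera it gives the pose at the moment of the call.
A pose or a line that the arm cannot do raises env.IKError and nothing moves.
- env.sign_off(): hands the job in; it is judged then, once.
Readings, each from a call of its own:
- env.get_clock(): time.
- env.get_qpos(): joint angles.
- env.get_qvel(): joint speeds.
- env.get_joint_torque(): joint torques, N m.
- env.get_position(): TCP position.
- env.get_eef_rot(): TCP orientation.
- env.get_ft_force(): force on the tool from outside, world axes, zero at the start.
- env.get_wrist_torque(): the same for the moment, N m.
- env.get_finger_gap(): finger opening in mm.
- env.get_gripper_force(): force on a finger pad.
Only numpy, scipy, OpenCV 4.12 (cv2) and the standard library are available. Lean on these libraries where they do the work, as an engineer would, in place of code of your own. Each camera call takes 0.05 s, during which the arm holds its last target. There are 200 camera calls.

## Working session

There is one attempt and no reset: what is moved stays moved. The work goes in short steps, each a Python script; the robot and the scene stay as the last script left them, time stands still between calls to the robot, and variables do not carry over. Pictures are saved under pics/ and viewed, at most 10 in all, crops included, and the job is handed in when it is done.

```bash
mkdir -p pics && ls && python3 - <<'E'
from plant import env
import cv2,numpy as np
for n in ("top","scene"):
    p,d=env.get_image(n); cv2.imwrite(f"pics/{n}0.png",p); np.save(f"pics/{n}0.npy",d)
    c=env.camera_params(n); print(n,c)
print(env.get_clock(),env.get_eef_rot(),env.grasp_offset)
E
```

```text
pics
top {'intrinsics': array([[560.62342097,   0.        , 313.82044522],
       [  0.        , 560.62342097, 229.51178608],
       [  0.        ,   0.        ,   1.        ]]), 'R': array([[ 2.76005910e-02, -9.99618849e-01, -6.03060132e-04],
       [-9.97898330e-01, -2.75176930e-02, -5.86660011e-02],
       [ 5.86270457e-02,  2.22100900e-03, -9.98277485e-01]]), 't': array([  81.62760718,  561.73831807, 1174.30563386])}
scene {'intrinsics': array([[485.49087878,   0.        , 319.90937845],
       [  0.        , 485.49087878, 238.38585929],
       [  0.        ,   0.        ,   1.        ]]), 'R': array([[ 0.54269981,  0.83992294,  0.00252416],
       [ 0.46425859, -0.2974645 , -0.83425346],
       [-0.69995777,  0.45392106, -0.55137537]]), 't': array([-407.33976269, -157.99651215, 1408.72135618])}
0.1 [-6.76386506e-04  9.82764748e-01  1.84859286e-01 -1.90793471e-04] -18.700000000000003
```

View pics/top0.png

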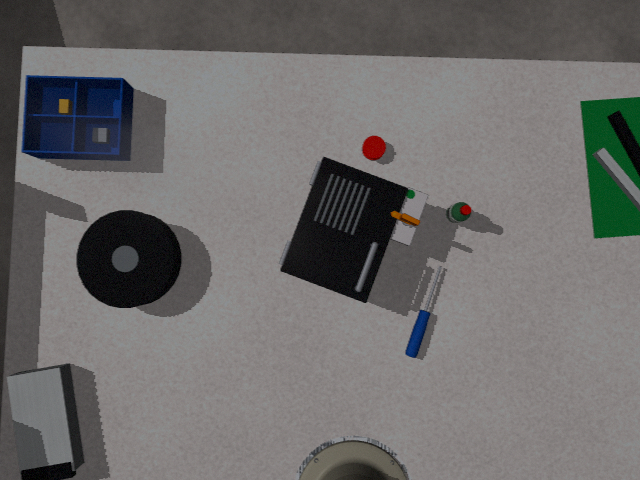

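View pics/scene0.png

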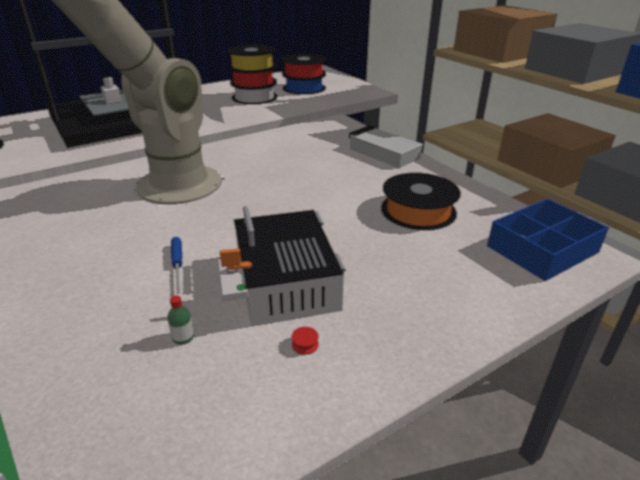

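The top view shows the bay with its +x running up and to the right. The handle bar is near (367,267), the latch near (405,217) with its tip to the left, and the green dot near (410,194). The scene view agrees. Next I'll measure these points.

```bash
cat > h.py <<'E'
import cv2,numpy as np
def ray(c,uv,z):
    K,R,t=c["intrinsics"],np.array(c["R"]),np.array(c["t"])
    d=R.T@np.linalg.inv(K)@np.array([*uv,1.]); o=-R.T@t
    return o+d*(z-o[2])/d[2]
def masks(p):
    hsv=cv2.cvtColor(p,cv2.COLOR_BGR2HSV)
    return dict(orange=cv2.inRange(hsv,(5,150,80),(20,255,255)),green=cv2.inRange(hsv,(50,120,50),(80,255,255)))
def blobs(m,roi,amin=15):
    x0,y0,x1,y1=roi; q=np.zeros_like(m); q[y0:y1,x0:x1]=m[y0:y1,x0:x1]
    n,l,s,c=cv2.connectedComponentsWithStats(q)
    return [(c[i],s[i],l==i) for i in range(1,n) if s[i,4]>=amin]
E
python3 - <<'E'
from h import *
from plant import env
p=cv2.imread("pics/top0.png"); d=np.load("pics/top0.npy"); c=env.camera_params("top")
m=masks(p); roi=(270,150,435,310)
for k in m:
    for b in blobs(m[k],roi):
        print(k,b[0],b[1][4],ray(c,b[0],{'orange':120,'green':91}[k]))
        v,u=np.where(b[2]); print(cv2.minAreaRect(np.c_[u,v].astype(np.float32)))
g=cv2.cvtColor(p,cv2.COLOR_BGR2GRAY)
for b in blobs(cv2.inRange(g,60,190),(345,235,383,298)):
    v,u=np.where(b[2]); r=cv2.minAreaRect(np.c_[u,v].astype(np.float32)); print("bar",b[0],b[1],r,ray(c,r[0],134)); bx=cv2.boxPoints(r); print([ray(c,q,134).round() for q in bx])
blk=blobs(cv2.inRange(g,0,45),roi,2000)
for b in blk:
    print("blk",b[0],b[1])
cv2.imwrite("pics/crop0.png",cv2.resize(p[150:310,270:480],None,fx=3.7,fy=3.7,interpolation=cv2.INTER_NEAREST))
for n,q in dict(c1=(323,157),c2=(412,190),c3=(367,302),c4=(281,270)).items(): print(n,ray(c,q,96).round(1))
E
```

```text
orange [404.66025641 217.12820513] 156 [582.13264169 -78.77562096 120.        ]
((404.9363098144531, 217.21656799316406), (29.683897018432617, 6.771991729736328), 16.389541625976562)
green [410.42307692 193.80769231] 52 [631.66280202 -94.06855338  91.        ]
((410.2500305175781, 193.74998474121094), (7.071067810058594, 7.77817440032959), 45.0)
bar [365.81978799 266.67491166] [355 242  22  50 283] ((365.7651062011719, 266.4125671386719), (5.819494247436523, 52.20108413696289), 20.40988540649414) [484.65031578  -4.12104555 134.        ]
[array([440.,  17., 134.]), array([534., -15., 134.]), array([530., -26., 134.]), array([436.,   7., 134.])]
bar [377.56949153 284.18644068] [368 259  15  39 295] ((375.0, 278.0), (38.0, 14.0), 90.0) [463.12110947 -22.18820727 134.        ]
[array([499.,  -8., 134.]), array([500., -35., 134.]), array([428., -36., 134.]), array([427., -10., 134.])]
blk [343.58550665 230.89166065] [ 281  157  129  146 9701]
c1 [700.1  82.6  96. ]
c2 [638.7 -96.2  96. ]
c3 [414.7 -11.6  96. ]
c4 [472.8 159.5  96. ]
```

View pics/crop0.png

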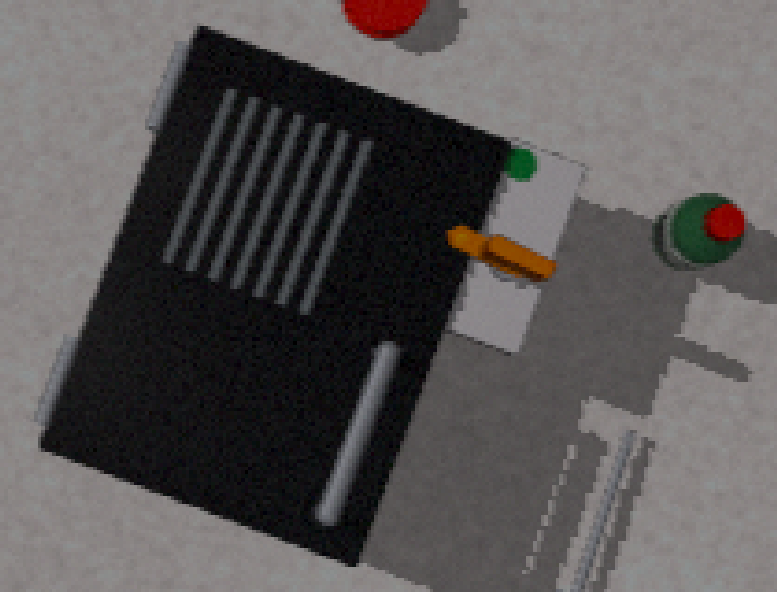

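The crop shows the wing top at about (410,219.5), the tip at (391,214), the dot at (410,194) and the bar centre at (366,266). The yaw is about -19°. I'll go above the latch for one close look.

```bash
cat >> h.py <<'E'
from scipy.spatial.transform import Rotation as Ro
def quat(yc):
    """tool down, closing axis (tool y) along world heading yc"""
    y=np.array([np.cos(yc),np.sin(yc),0]); z=np.array([0,0,-1.]); x=np.cross(y,z)
    q=Ro.from_matrix(np.c_[x,y,z]).as_quat(); return [q[3],q[0],q[1],q[2]]
E
python3 - <<'E'
from h import *
from plant import env
c=env.camera_params("top")
w=ray(c,(410.5,219.5),138); t=ray(c,(391,213.8),101); print("wing",w,"tip",t)
A=np.array([578,-87.])
print("latch dir", np.degrees(np.arctan2(*(t[:2]-w[:2])[::-1])), np.linalg.norm(t[:2]-w[:2]))
h0=np.arctan2(*(t[:2]-w[:2])[::-1]); 
for k in (0,1):
    yc=h0-np.pi/2+k*np.pi
    for s in (0,-.6,-1.3):
        q=env.solve_ik([A[0],A[1],107],quat(yc+s)); print(k,s,None if q is None else np.round(q,2))
    q=env.solve_ik([485,-4,111],quat(np.radians(71)+k*np.pi)); print("handle",k,q is not None and np.round(q,2))
    b=np.radians(71); hx=485-(155-np.hypot(155,38)*np.cos(np.arctan2(38,155)+.785))*-np.cos(b); hy=-4+(155-np.hypot(155,38)*np.cos(np.arctan2(38,155)+.785))*np.sin(b)
    q=env.solve_ik([hx,hy,73+np.hypot(155,38)*np.sin(np.arctan2(38,155)+.785)],quat(b+k*np.pi)); print("open",hx,hy,q is not None and np.round(q,2))
E
```

```text
wing [576.36215241 -87.12665969 138.        ] tip [589.60781153 -54.70576514 101.        ]
latch dir 67.77737464645423 35.022305590804244
0 0 [ 0.21  0.61 -0.23  2.02  0.26  0.54 -0.59]
0 -0.6 [ 0.11  0.6  -0.09  2.03  0.1   0.52 -1.04]
0 -1.3 [-0.    0.6   0.08  2.03 -0.09  0.51 -1.54]
handle 0 [ 0.31  0.57 -0.59  2.22  0.64  0.52  0.46]
open 508.51063573284125 64.27984403639144 [ 0.3   0.46 -0.74  2.07  0.45  0.77  0.52]
1 0 [ 0.73  0.86 -1.11  1.99  0.97  0.96  1.86]
1 -0.6 [ 0.73  0.86 -1.11  1.99  0.97  0.96  1.26]
1 -1.3 [ 0.48  0.67 -0.64  2.    0.64  0.67  0.88]
handle 1 [-0.21  0.52  0.15  2.25 -0.2   0.38 -1.8 ]
open 508.51063573284125 64.27984403639144 [-0.22  0.38 -0.03  2.1   0.02  0.66 -2.16]
```

```bash
python3 - <<'E'
from h import *
from plant import env
env.goto([560,-75,270],quat(np.radians(67.8-90)))
env.sleep(.2)
c=env.camera_params("wrist"); p,d=env.get_image("wrist"); cv2.imwrite("pics/w1.png",p); np.save("pics/w1.npy",d)
import pickle; pickle.dump(c,open("pics/w1.pkl","wb"))
print(env.get_clock(),env.get_position())
m=masks(p)
for k in m:
    for b in blobs(m[k],(0,0,640,480),200): print(k,b[0],b[1],ray(c,b[0],{'orange':120,'green':91}[k]))
E
```

```text
2.7333 [559.9960613  -75.47930359 269.90200674]
orange [343.14407502 216.06649616] [ 335  176   17   81 1173] [582.21580131 -78.51855286 120.        ]
green [402.90625    203.48046875] [394 195  19  18 256] [632.41301511 -94.00193917  91.        ]
green [539.04272363 465.59813084] [520 451  42  29 749] [ 674.49845902 -406.69857714   91.        ]
```

View pics/w1.png

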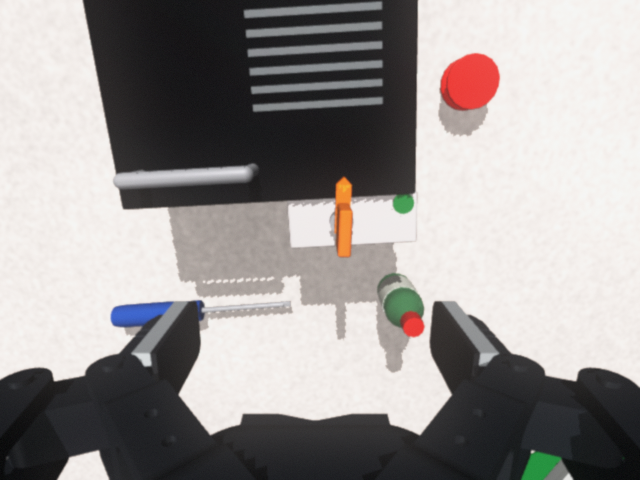

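The close view shows the latch wing at (344,206–256), its tip at (344,178), the dot at (403,203) and the bar running from (116,180) to (256,173). I'll refine from this view.

```bash
python3 - <<'E'
from h import *
import pickle
p=cv2.imread("pics/w1.png"); c=pickle.load(open("pics/w1.pkl","rb"))
m=masks(p)["orange"]; b=blobs(m,(0,0,640,480),200)[0]
v,u=np.where(b[2]); 
for r in range(v.min(),v.max()+1,4): print(r,u[v==r].min(),u[v==r].max(),end="; ")
print()
tip=(u[v<=v.min()+1].mean(),v.min()); print("tip",ray(c,tip,101))
for q in ((345,253),(344,206)): print("wingtop",q,ray(c,q,138))
g=cv2.cvtColor(p,cv2.COLOR_BGR2GRAY)
bb=max(blobs(cv2.inRange(g,55,255),(105,155,265,194),300),key=lambda b:b[1][4])
v,u=np.where(bb[2]); r=cv2.minAreaRect(np.c_[u,v].astype(np.float32)); print(r,bb[1]); print("bar mid",ray(c,r[0],131))
bx=sorted(cv2.boxPoints(r),key=lambda a:a[0]); e=[(bx[0]+bx[1])/2,(bx[2]+bx[3])/2]; E=[ray(c,q,131) for q in e]; D=E[1]-E[0]; print(E,np.linalg.norm(D),np.degrees(np.arctan2(D[1],D[0])))
E
```

```text
176 343 344; 180 339 348; 184 336 351; 188 335 351; 192 335 351; 196 335 350; 200 336 350; 204 336 349; 208 336 349; 212 335 351; 216 336 351; 220 335 351; 224 335 351; 228 335 350; 232 335 350; 236 338 350; 240 337 350; 244 337 350; 248 338 350; 252 338 349; 256 340 348; 
tip [594.07221861 -52.36945265 101.        ]
wingtop (345, 253) [ 573.56575592 -101.18847696  138.        ]
wingtop (344, 206) [585.62621481 -67.79454171 138.        ]
((181.0, 174.0), (38.0, 152.0), 90.0) [ 105  155  153   39 3030]
bar mid [485.07339343  -2.79747612 131.        ]
[array([434.29486692,  17.95381005, 131.        ]), array([535.87545251, -23.55837916, 131.        ])] 109.73548752221696 -22.227999810928537
```

```bash
python3 - <<'E'
from h import *
from plant import env
x,y=578.5,-87.5; a0,a1=-20.5,-96.5
env.gripper_to(45,25)
env.goto([x,y,190],quat(np.radians(a0)))
env.movel([x,y,108],vel=120); print(env.get_position(),env.get_ft_force())
env.gripper_to(0,25); print("gap",env.get_finger_gap(),env.get_gripper_force(),env.get_ft_force())
for a in np.linspace(a0,a1,6)[1:]:
    env.goto([x,y,108],quat(np.radians(a))); print(a,env.get_position().round(1) if hasattr(env.get_position(),'round') else env.get_position(),np.round(env.get_ft_force(),1),np.round(env.get_wrist_torque(),2),env.get_clock())
env.gripper_to(45); env.movel([x,y,200],vel=200)
env.goto([555,-85,270],quat(np.radians(-22)))
env.sleep(.2)
c=env.camera_params("wrist"); p,d=env.get_image("wrist"); cv2.imwrite("pics/w2.png",p)
import pickle; pickle.dump(c,open("pics/w2.pkl","wb"))
for k,m in masks(p).items():
    for b in blobs(m,(0,0,640,480),100):
        v,u=np.where(b[2]); print(k,b[0],b[1],[ray(c,b[0],z).round(1) for z in (91,101,138)])
        if k=="orange": i=u>=u.max()-1; print("tip",ray(c,(u.max(),v[i].mean()),101))
print(env.get_clock())
E
```

```text
[579.05039224 -87.42354878 108.90187122] [ 0.10616639 -0.49937811  0.32681513]
gap 9.430874190301935 29.979164600372314 [ 0.3276885  -0.28016637  5.89381243]
-35.7 [579.1 -87.5 108.7] [-0.3 -0.2  7.4] [-0.15  0.01 -0.03] 5.1667
-50.9 [579.2 -87.6 108.7] [ 0.6 -0.8  7.8] [-0.11  0.01 -0.05] 5.4667
-66.1 [579.2 -87.6 108.7] [-0.6  0.3  7.7] [-0.15  0.03  0.02] 5.7667
-81.3 [579.2 -87.6 108.7] [ 0.1 -1.2  7.4] [-0.12  0.06 -0.  ] 6.0583
-96.5 [579.2 -87.7 108.7] [ 0.1 -1.2  8.6] [-0.17  0.   -0.07] 6.35
orange [352.70045386 212.23146747] [ 323  194   66   38 1322] [array([585.4, -93.9,  91. ]), array([585.2, -91.7, 101. ]), array([584.6, -83.4, 138. ])]
tip [615.53003667 -92.4780597  101.        ]
green [405.76425856 191.46007605] [397 183  19  18 263] [array([632.6, -94. ,  91. ]), array([631. , -91.7, 101. ]), array([624.9, -83.4, 138. ])]
green [630.47381546 419.33915212] [614 407  26  28 401] [array([ 767.4, -392.6,   91. ]), array([ 761.6, -381. ,  101. ]), array([ 740.1, -338.4,  138. ])]
green [490.70026525 473.37400531] [472 464  38  16 377] [array([ 621.6, -405.6,   91. ]), array([ 620.3, -393.7,  101. ]), array([ 615.5, -349.5,  138. ])]
8.65
```

View pics/w2.png

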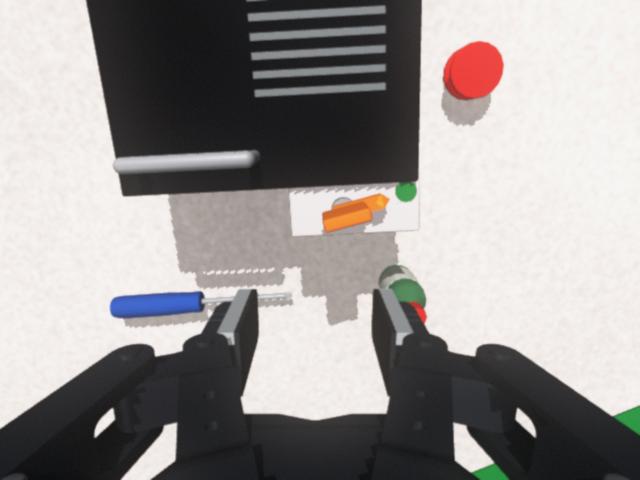

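The latch now points at heading -7.4° and the dot lies at -6.7°, so it is aligned. The lid is shut, with the bar from (116,165) to (258,158). Next I'll grip the bar.

```bash
python3 - <<'E'
from h import *
from plant import env
import pickle
c=pickle.load(open("pics/w2.pkl","rb"))
w=ray(c,(187,161.5),131); e0=ray(c,(116,165),131); e1=ray(c,(258,158),131)
print("bar",w,np.linalg.norm(e1-e0),np.degrees(np.arctan2(*(e1-e0)[:2][::-1])))
x,y=(w[:2]+np.array([484.7,-4.1]))/2; print(x,y)
if np.hypot(*(w[:2]-[484.7,-4.1]))>9: raise SystemExit
yc=np.radians(71)
env.gripper_to(60,60)
env.goto([x,y,200],quat(yc))
env.movel([x,y,113],vel=120); print(env.get_position(),env.get_ft_force())
env.gripper_to(0,60); print("gap",env.get_finger_gap(),env.get_gripper_force(),env.get_ft_force(),env.get_position(),env.get_clock(),env.get_qpos())
E
```

```text
bar [487.78825397  -5.9753054  131.        ] 102.07119650411707 -19.232533098786607
486.24412698742026 -5.037652698437428
[486.5538199   -4.8973946  113.39050428] [-0.23863684 -0.61477478  0.67393992]
gap 10.248960593477916 58.465595841407776 [-1.60275588 -3.24861738  6.05909564] [486.22677181  -5.8267917  113.49859641] 11.4167 [ 0.2592931   0.54927996 -0.51196406  2.22038184  0.56687436  0.49906235
  0.54119468]
```

```bash
python3 - <<'E'
from h import *
from plant import env
p0=np.array(env.get_position()); yc=np.radians(71); u=np.array([np.cos(yc),np.sin(yc)])
r,a0=np.hypot(155,38),np.arctan2(38,155)
for th in np.radians(np.arange(5,46,5)):
    dh=155-r*np.cos(a0+th); dz=r*np.sin(a0+th)-38
    env.movel([*(p0[:2]+u*dh),p0[2]+dz],vel=60)
    f=env.get_ft_force(); print(round(np.degrees(th)),np.round(f,1),round(env.get_finger_gap(),1),round(env.get_gripper_force(),1))
    if np.linalg.norm(f)>45: print("stop"); break
env.sleep(.3); print(env.get_position()-p0,env.get_clock())
for n in ("top","scene"):
    p,d=env.get_image(n); cv2.imwrite(f"pics/{n}1.png",p); np.save(f"pics/{n}1.npy",d)
p=cv2.imread("pics/scene1.png"); cv2.imwrite("pics/s1c.png",cv2.resize(p[150:390,120:440],None,fx=2.4,fy=2.4))
E
```

```text
5 [-1.1 -1.1 -0.8] 10.0 58.4
10 [-0.9 -4.2  0.1] 9.4 58.5
15 [-1.3 -5.1  1. ] 9.6 58.4
20 [-2.2 -6.4  2.8] 10.2 58.5
25 [-2.3 -8.9  4. ] 9.7 58.5
30 [ -2.8 -11.    6.8] 9.3 58.6
35 [ -3.1 -13.2  10.1] 9.8 58.7
40 [ -5.3 -15.8  15.1] 10.0 59.0
45 [ -9.  -18.   22.1] 9.9 59.2
[22.09858446 64.24730251 99.45684468] 15.1667
```

View pics/s1c.png

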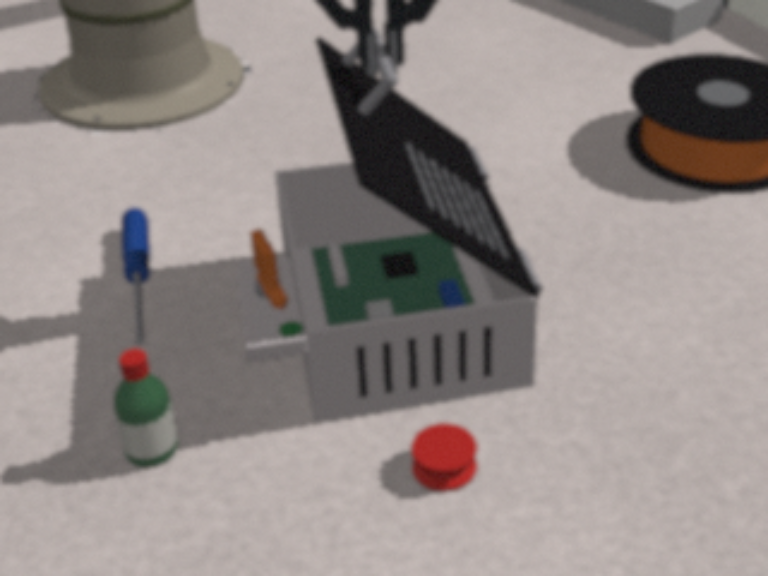

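The cover is held open, the latch still points at the dot, and the bystanders haven't moved. I'll measure the lid angle with a plane fit on the depth, since a radial force has built up.

```bash
cat > lid.py <<'E'
from h import *
def lidang(p,d,c):
    """plane fit of dark lid points; angle from vertical and heading"""
    K,R,t=c["intrinsics"],np.array(c["R"]),np.array(c["t"])
    v,u=np.where((d>0)&(p.max(2)<60)); z=d[v,u]
    X=(np.c_[u,v,np.ones(len(u))]@np.linalg.inv(K).T*z[:,None]-t)@R
    yc=np.radians(71); b=(X[:,:2]-[578.4,-87.6])@np.array([[np.sin(yc),np.cos(yc)],[-np.cos(yc),np.sin(yc)]])
    # keep band around expected lid: along bay x, y and height
    k=(b[:,0]>-170)&(b[:,0]<60)&(b[:,1]>15)&(b[:,1]<210)&(X[:,2]>105)&(X[:,2]<235)
    X=X[k]
    for tol in (15,6,3):
        A=np.c_[X[:,:2],np.ones(len(X))]
        if tol==15: s=np.linalg.lstsq(A,X[:,2],rcond=None)[0]
        X=X[np.abs(A@s-X[:,2])<tol*1.5]; A=np.c_[X[:,:2],np.ones(len(X))]; s=np.linalg.lstsq(A,X[:,2],rcond=None)[0]
    print(len(X),"angle",np.degrees(np.arctan(np.hypot(*s[:2]))),"downhill heading",np.degrees(np.arctan2(-s[1],-s[0])),"res",np.std(A@s-X[:,2]))
    hz=lambda z:(z-s[2])
    return s
E
python3 - <<'E'
from lid import *
from plant import env
for n in ("top","scene"):
    lidang(cv2.imread(f"pics/{n}1.png"),np.load(f"pics/{n}1.npy"),env.camera_params(n))
E
```

```text
2974 angle 42.90265798568981 downhill heading 70.97322122021332 res 1.8304119307235334
2104 angle 43.15789954104838 downhill heading 71.03005658828239 res 0.6688490834255363
```

```bash
python3 - <<'E'
from lid import *
from plant import env
yc=np.radians(71); u=np.array([np.cos(yc),np.sin(yc)])
def look():
    for n in ("top","scene"):
        p,d=env.get_image(n); lidang(p,d,env.camera_params(n))
    print(np.round(env.get_ft_force(),1),np.round(env.get_position(),1),env.get_clock())
p=np.array(env.get_position())
for s in (.5,1):
    env.movel([*(p[:2]+u*7.4*s),p[2]+4.1*s],vel=25)
env.sleep(.5); look()
E
```

```text
2696 angle 45.572336875199234 downhill heading 71.018730077055 res 1.809223311783916
1924 angle 45.885534745947595 downhill heading 71.01625384512596 res 0.6687772363290491
[-3.3 -8.  10.4] [510.4  64.5 217.6] 16.4583
```

```bash
python3 - <<'E'
from lid import *
from plant import env
yc=np.radians(71); u=np.array([np.cos(yc),np.sin(yc)])
env.movel([*(np.array([508.33,58.42])+u*5.9),212.96+3.1],vel=15)
env.sleep(.8)
for i in range(2):
    for n in ("top","scene"):
        p,d=env.get_image(n); s=lidang(p,d,env.camera_params(n)); cv2.imwrite(f"pics/{n}2.png",p)
    print(np.round(env.get_ft_force(),1),np.round(env.get_position(),1),env.get_finger_gap(),np.abs(env.get_qvel()).max(),env.get_clock()); env.sleep(.7)
p=cv2.imread("pics/scene2.png"); cv2.imwrite("pics/s2c.png",cv2.resize(p[130:390,120:480],None,fx=2.2,fy=2.2))
E
```

```text
2778 angle 44.89355558869595 downhill heading 71.0263588224709 res 1.8248470379624484
1969 angle 45.15334495623175 downhill heading 71.03441682154791 res 0.6754317182887439
[-3.4 -8.4 11. ] [509.9  62.9 216.5] 9.58876648900661 0.0012029768321762174 17.625
2770 angle 44.91655931568501 downhill heading 70.897578266055 res 1.8653554849473974
1968 angle 45.15911111702911 downhill heading 71.03440136060695 res 0.6740170989921928
[-4.2 -9.1 10.5] [509.9  62.9 216.6] 10.288952980698456 0.0017005616956467897 18.425
```

View pics/s2c.png

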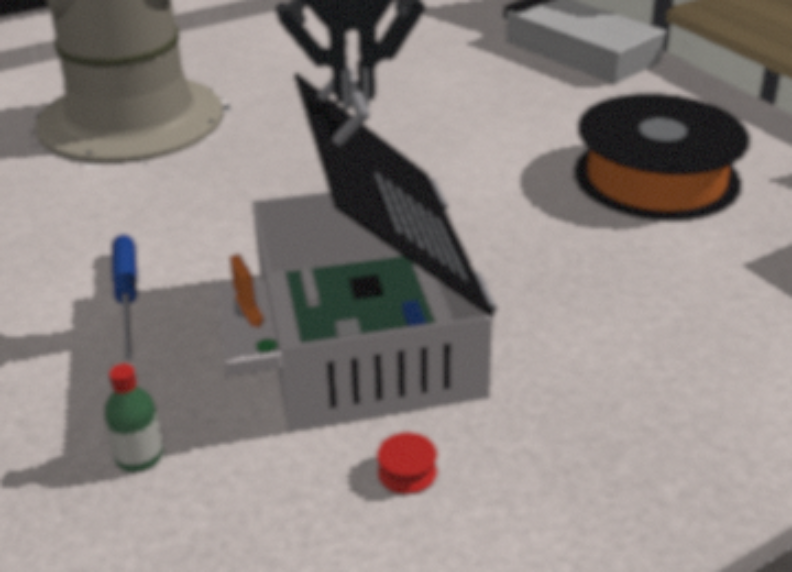

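The lid is steady at 45°, the bar is gripped (crop about (350,115)), the latch points at the dot, and the bystanders are untouched.

```bash
python3 -c "
from plant import env
print(env.sign_off())"
```

```text
the job is handed in; nothing more can be done
None
```

The latch was turned to face the green dot (within about 1°) while the cover was shut; the cover was then lifted and is held steady by the gripper at about 45° open (44.9–45.2° measured), with the bystanders left where they were, and the job was handed in at about 18 s.

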